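# Stand up the bottle that fell over behind the tall one

## Robot

A 6-joint arm with a two-finger parallel gripper is mounted at the origin on a cart in front of the work surface, level with it; the furniture and walls round the work are solid. World frame = base frame: x ahead of the robot, y to its left, z up, the work surface at z = 0. Lengths are in mm, angles in rad, forces in N, time in s.
With the tool pointing down it reaches from about 425 to 925 mm from the base axis. Payload 12.5 kg.
Tool frame: the origin (TCP) lies at the very end of the fingers, on their centre line; the grasp point (between the pads) lies behind it (ctrl.hold_point_z is the z of the grasp point in the tool frame, in mm); z points along the fingers, y is the line along which they close (so a half turn about z gives the same grasp; the last joint's range is limited). The gripper opens to 85 mm and grips with 20 to 120 N. Pads are 22 mm wide; open, the fingers measure 114 mm over their backs; the gripper's body (76 mm by 85 mm) begins 54 mm behind the grasp point. The pads swing forward as they close: fully open they stand 13 mm farther back than shut.
Start: joints at [1.163, 0.491, 1.559, -0, 1.092, -0.106], TCP at [185.757, 596.774, 231.327] pointing down, gripper open.
Joint ranges: [-3.1, 3.1], [-0.84, 2.19], [0.05, 2.79], [-1.13, 4.28], [0.06, 2.93], [-2.69, 2.69]. Speed limits (rad/s): [2.22, 2.22, 2.79, 3.14, 3.14, 3.14].

## Interface

Orientations are given as [roll, pitch, yaw] about the fixed x, y, z axes, in that order (R = Rz(yaw) Ry(pitch) Rx(roll)).
In Python, from cell import ctrl, solver, vision gives the robot as it stands. Calls block until the motion is done:
- ctrl.movep(position, orientation): joint-space move of the TCP to a pose.
- ctrl.move_straight(position, max_speed=150, rot=None, contact_N=None): straight line of the TCP; rot=None keeps the orientation; max_speed is the mean speed in mm/s. With contact_N (N) it stops when the force on the tool has changed by that much, and returns True; else False.
- ctrl.movej(angles): joint-space move.
- ctrl.move_gripper(opening, effort=None): opening from 0.0 (shut) to 1.0 (fully open); effort is the grip in N (None keeps the last); returns when the fingers have stopped.
- ctrl.hold(seconds).
- solver.solve_ik(position, orientation): joint angles nearest the present ones, or None.
- vision.capture(name): name is "side" or "top"; returns the picture (420x560x3 uint8, blue, green, red); there is no depth.
- vision.calibration(name): a dict with "fx", "fy", "cx", "cy" (pixels), "rvec" (rotation vector, rad) and "tvec" (3), from world to camera coordinates, as OpenCV has them. Camera axes: x right, y down, z forward; pixel columns grow to the right and rows downward; lengths in mm; the calibration is good to about 2 mm. A picture is of the moment at which its call begins. calibration takes no time and is no camera call.
A pose or a line that the arm cannot do raises ctrl.Unreachable and nothing moves.
- ctrl.hand_in(): hands the job in; it is judged then, once.
Readings, each from a call of its own:
- ctrl.get_clock(): time.
- ctrl.get_joint_pos(): joint angles.
- ctrl.get_joint_vel(): joint speeds.
- ctrl.get_effort(): joint torques, N m.
- ctrl.get_tcp_pos(): TCP position.
- ctrl.get_tool_rot(): TCP orientation.
- ctrl.get_contact_force(): force on the tool from outside, world axes, zero at the start.
- ctrl.get_moment(): the same for the moment, N m.
- ctrl.get_gripper_width(): opening from 0.0 (shut) to 1.0 (fully open).
- ctrl.get_grasp_force(): force on a finger pad.
Only numpy, scipy, OpenCV 4.12 (cv2) and the standard library are available. Lean on these libraries where they do the work, as an engineer would, in place of code of your own. Each camera call takes 0.05 s, during which the arm holds its last target. There are 200 camera calls.

## Task

In the one-lane bottle tray that runs across in front of you, a reagent bottle has fallen over between the tall bottle at the right-hand end and the small one at the left-hand end. Lift the tall bottle out and stand it on the worktop beside the tray, then stand the fallen bottle upright in the lane next to the small one and let go of it, and then put the tall bottle back where it stood at its end of the lane. The bottles are glass: do not drop or tip any, and leave the left bottle, the beaker and the flask standing where they are.

Things in the scene. Friction and masses are not known exactly. Their poses are not given: they have to be found in the camera images.
- tray: low grey one-lane tray, fixed to the worktop. Inside 270 mm long (its x) by 84 mm wide (its y), walls 4 mm thick; floor 3 mm and rim 13 mm above the worktop. Origin: centre of the underside, at worktop height. Its x axis points along the lane from the right-hand end to the left-hand end as the robot sees it (roughly world +y); z up. A finger tab 13 mm long stands out at each end.
- tall_bottle: tall glass bottle, white screw cap, standing at the right-hand end of the lane: body 72 mm across, 140 mm high, cap 54 mm across from 118 to 140 mm height (fixed to the bottle), 0.2 to 0.4 kg. Origin: centre of its base; z axis from base to cap. To end where it starts.
- fallen_bottle: smaller glass bottle, blue screw cap, lying along the lane, cap towards the tall bottle. Body 53 mm across up to 52 mm from the base, then narrowing; fixed cap 43 mm across, 22 mm high; 108 mm long, 0.12 to 0.24 kg. Origin: centre of its base; z axis from base to cap. Lying, z points along the tray's -x and dips 0.09 rad (cap on the floor), origin 30 mm above the floor.
- left_bottle: bottle of the same kind as the fallen one (53 mm across, 108 mm high), standing at the left-hand end of the lane; stays. Origin: centre of its base; z up.
- beaker: glass beaker, 72 mm across, 85 mm high, standing on the worktop beyond the left-hand end of the tray; stays. Origin: centre of its base; z up.
- flask: conical glass flask, 63 mm across, 90 mm high, standing on the worktop behind the tray, seen from the robot (tray -y side); stays. Origin: centre of its base; z up.
Not all that is in view belongs to the job. Leave any orange or purple look-alike of the fallen_bottle alone.

How it is judged (in metres and radians):
On the way, in this order (a step that is already met when the one before it is completed fails the run):
1. the tall bottle stands upright on the worktop beside the tray, released (angle between tall_bottle's own z axis and vertical below 0.12 rad and height (world z) of tall_bottle below 0.008 m and (y of tall_bottle in the frame of tray above 0.078 m or y of tall_bottle in the frame of tray below -0.078 m or x of tall_bottle in the frame of tray below -0.17 m or x of tall_bottle in the frame of tray above 0.17 m) and contact force between the fingers and tall_bottle below 0.2 N and linear speed of tall_bottle below 0.03 m/s), for 0.2 s.
2. the fallen bottle stands upright on the tray floor, in the lane beside the left bottle, released (angle between fallen_bottle's own z axis and vertical below 0.12 rad and z of fallen_bottle in the frame of tray between 0 and 0.007 m and y of fallen_bottle in the frame of tray between -0.025 and 0.025 m and x of fallen_bottle in the frame of tray between -0.045 and 0.085 m and contact force between the fingers and fallen_bottle below 0.2 N and linear speed of fallen_bottle below 0.03 m/s), for 0.2 s.
At the end, for the whole second after the job is handed in: All stand upright (0.12 rad): the fallen bottle on the tray floor between the other two, within 25 mm of the lane's middle line; the tall bottle within 30 mm of its start, in the tray; both released, at rest; left bottle, beaker and flask within 30 mm of their starts (all of step 2 and angle between each of tall_bottle, left_bottle, beaker, flask's own z axis and vertical below 0.12 rad and distance of each of tall_bottle, left_bottle, beaker, flask from where it was at the start of the episode below 0.03 m and z of tall_bottle in the frame of tray below 0.007 m and contact force between the fingers and tall_bottle below 0.2 N and linear speed of tall_bottle below 0.03 m/s); the robot touches nothing.
It fails at once if the tall bottle is tipped by more than 0.6 rad (angle between tall_bottle's own z axis and vertical above 0.6 rad).
It fails at once if the left bottle, the beaker or the flask is tipped by more than 0.5 rad (angle between any of left_bottle, beaker, flask's own z axis and vertical above 0.5 rad).
It fails at once if the tall bottle or the fallen bottle is dropped (falls freely, by more than about 30 mm) ((contact force between the fingers and tall_bottle below 0.1 N and linear speed of tall_bottle above 0.8 m/s) or (contact force between the fingers and fallen_bottle below 0.1 N and linear speed of fallen_bottle above 0.8 m/s)).
It also fails if it takes over 67 s, if anything falls off the work surface, if the arm or the gripper's body presses on something with over 40 N, if the wrist force passes 120 N, or if a joint passes its speed limit or range.

## Working session

There is one attempt and no reset: what is moved stays moved. The work goes in short steps, each a Python script; the robot and the scene stay as the last script left them, time stands still between calls to the robot, and variables do not carry over. Pictures are saved under pics/ and viewed, at most 10 in all, crops included, and the job is handed in when it is done.

```bash
mkdir -p pics; ls
python3 - <<'E'
from cell import ctrl, solver, vision
import cv2
for n in("side","top"):
    cv2.imwrite(f"pics/{n}0.png",cv2.resize(vision.capture(n),(800,600)))
    print(n,vision.calibration(n))
print(ctrl.hold_point_z, ctrl.get_tool_rot(), ctrl.get_clock())
E
```

```text
pics
side {'fx': 470.437187231638, 'fy': 470.437187231638, 'cx': 280.2381829630849, 'cy': 204.40322254205975, 'rvec': array([ 0.15829343, -2.65659884,  1.53334763]), 'tvec': array([550.58924007,  31.39254978, 910.95090935])}
top {'fx': 383.72795517087104, 'fy': 383.72795517087104, 'cx': 277.83292854321553, 'cy': 203.97344510526423, 'rvec': array([ 2.15501309, -2.16974434,  0.14769016]), 'tvec': array([ 85.57982812, 542.49157984, 823.76565492])}
-18.700000000000003 [-3.14061901e+00 -7.83272136e-05  2.83981713e+00] 0.1
```

View pics/top0.png

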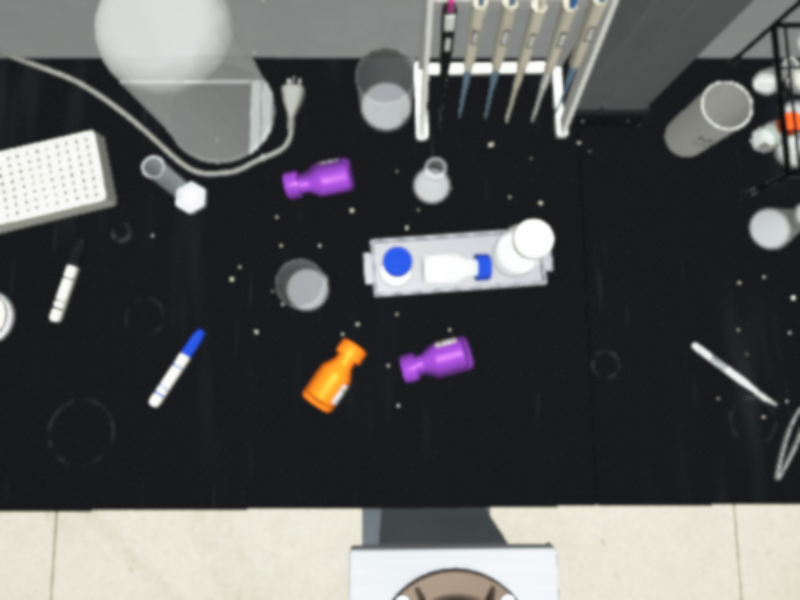

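View pics/side0.png

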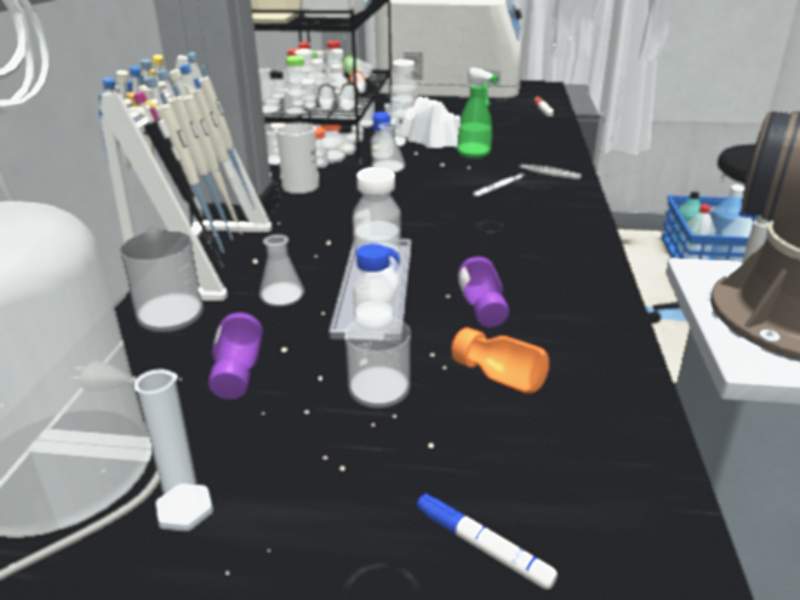

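The top view shows the tray at about (370–550, 232–297) in the 800x600 picture. In it are the tall bottle's cap (533,240), the left bottle's cap (397,262) and the fallen bottle (425–490, 267). The flask is at (432,185) and the beaker at (303,287). I'll enlarge the area for exact pixels.

```bash
cat > h.py <<'E'
from cell import ctrl, solver, vision
import cv2, numpy as np
def ray(n,u,v,z):
    """raw pixel -> world xy at height z"""
    c=vision.calibration(n);R=cv2.Rodrigues(c['rvec'])[0];o=-R.T@c['tvec']
    d=R.T@np.array([(u-c['cx'])/c['fx'],(v-c['cy'])/c['fy'],1]);return o+d*(z-o[2])/d[2]
def proj(n,p):
    c=vision.calibration(n);K=np.array([[c['fx'],0,c['cx']],[0,c['fy'],c['cy']],[0,0,1]])
    return cv2.projectPoints(np.array(p,float).reshape(-1,1,3),c['rvec'],c['tvec'],K,None)[0][:,0]
def crop(n,u0,v0,w,h,s,out):
    im=vision.capture(n)[v0:v0+h,u0:u0+w]
    cv2.imwrite(out,cv2.resize(im,None,fx=s,fy=s,interpolation=cv2.INTER_CUBIC))
E
python3 - <<'E'
from h import *
crop("top",235,100,160,120,5,"pics/t1.png")
k=.7
for nm,u,v,z in [("tall cap",533,240,140),("left cap",397,262,108),("trayNL",376,297,13),("trayNR",548,287,13),("trayFL",370,238,13),("trayFR",545,228,13),("fb base",425,268,30),("fb cap",490,267,25),("flask",432,187,5),("beaker",307,288,3)]:
    print(nm,ray("top",u*k,v*k,z).round(0))
E
```

```text
tall cap [ 600. -106.  140.]
left cap [576.  82. 108.]
trayNL [537. 115.  13.]
trayNR [ 551. -161.   13.]
trayFL [633. 125.  13.]
trayFR [ 648. -161.   13.]
fb base [580.  37.  30.]
fb cap [582. -67.  25.]
flask [721.  22.   5.]
beaker [553. 227.   3.]
```

View pics/t1.png

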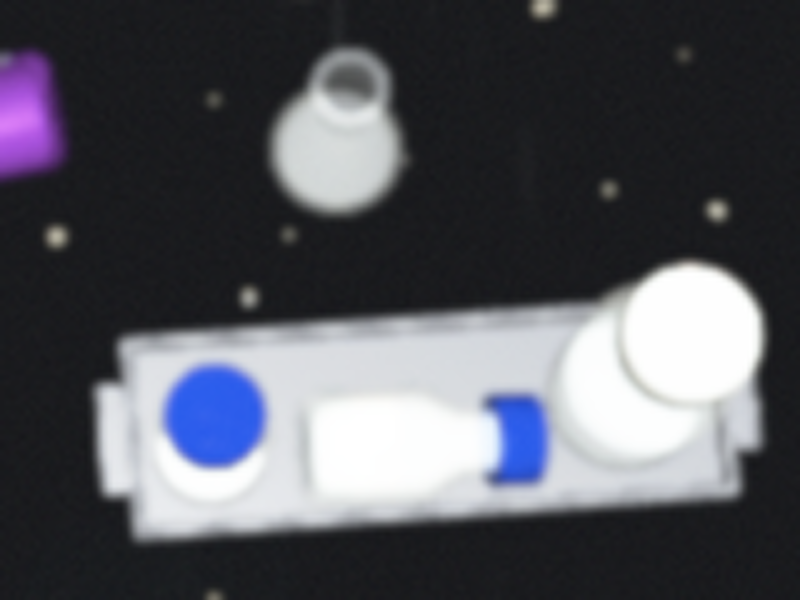

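Crop pixels from this view:
- Tray corners: (135,540), (120,340), (740,493).
- Tall cap centre: (692,334).
- Left cap centre: (215,416).
- Fallen bottle: base edge at (312,447), cap end at (547,440).

The tray floor between the bottles is clear.

```bash
cat >> h.py <<'E'
from scipy.spatial.transform import Rotation as Rn
def ori(d,y):
    """rpy of a tool pointing along d, closing along y"""
    d=np.array(d,float);d/=np.linalg.norm(d);y=np.array(y,float);y-=d*(y@d);y/=np.linalg.norm(y)
    return Rn.from_matrix(np.c_[np.cross(y,d),y,d]).as_euler('xyz').tolist(),d
E
python3 - <<'E'
from h import *
P={}
for nm,u,v,z in [("tall",692,334,140),("tallfoot",640,395,60),("left",215,416,108),("NL",135,540,13),("FL",120,340,13),("NR",740,493,13),("fbase",312,447,33),("fcap",547,440,25)]:
    P[nm]=ray("top",235+u/5,100+v/5,z);print(nm,P[nm].round(1))
a=P["NL"]-P["NR"];print("len",np.linalg.norm(a),"wid",np.linalg.norm(P["NL"]-P["FL"]))
yaw=np.arctan2(a[1],a[0]);c=(P["FL"]+P["NR"])/2;print("yaw",yaw,"centre",c)
X=np.array([np.cos(yaw),np.sin(yaw),0]);Y=np.cross([0,0,1],X)
for k in("tall","left","fbase","fcap"):print(k,"tray",((P[k]-c)@X).round(1),((P[k]-c)@Y).round(1))
# side-camera check: predicted 800x600 pixels of caps
print(proj("side",[P["tall"],P["left"]])*800/560)
t=np.radians(25)
for s in(1,-1):
    o,d=ori([0,0,-1],[0,s,0]);print("cap y",s,solver.solve_ik([600,-106,200],o))
    o,d=ori([0,0,-1],[s,0,0]);print("cap x",s,solver.solve_ik([600,-106,200],o))
    o,d=ori(np.sin(t)*X-[0,0,np.cos(t)],[s*Y[0],s*Y[1],0]);print("lie",s,solver.solve_ik([585,5,30],o))
    for w in(-90,-60,-30,0,30,60):
        w=np.radians(w);o,d=ori([np.cos(w)*np.cos(t),np.sin(w)*np.cos(t),-np.sin(t)],[-s*np.sin(w),s*np.cos(w),0])
        q=solver.solve_ik(np.array([590,-10,45])+18.7*d,o);print("up",s,round(np.degrees(w)),None if q is None else np.round(q,2))
E
```

```text
tall [ 602.9 -107.   140. ]
tallfoot [ 593.6 -104.5   60. ]
left [576.7  82.1 108. ]
NL [536.6 117.9  13. ]
FL [629.8 124.6  13. ]
NR [ 556.6 -160.2   13. ]
fbase [575.8  37.7  33. ]
fcap [579.8 -69.8  25. ]
len 278.78440994961045 wid 93.42286007587701
yaw 1.6426578969746028 centre [593.17532675 -17.81667561  13.        ]
tall tray -89.6 -3.3
left tray 100.9 9.3
fbase tray 56.6 13.3
fcap tray -50.8 17.1
[[376.41893653 174.04415062]
 [374.45293269 250.53293586]]
cap y 1 [-0.28323277  0.50047026  1.63494169  0.          1.0061807  -1.8540291 ]
cap x 1 [-2.83232774e-01  5.00470260e-01  1.63494169e+00 -4.44089210e-16
  1.00618070e+00 -2.83232774e-01]
lie 1 [-0.2811222   0.75316361  1.78816808  0.56002276  0.84283446  2.36028316]
up 1 -90 None
up 1 -60 None
up 1 -30 [0.08 0.91 2.25 3.73 1.16 1.59]
up 1 0 [-0.2   0.93  2.35  2.95  1.28  1.54]
up 1 30 [-0.44  0.91  2.24  2.18  1.14  1.56]
up 1 60 [-0.51  0.91  2.    1.48  1.14  1.82]
cap y -1 [-2.83232774e-01  5.00470260e-01  1.63494169e+00 -4.44089210e-16
  1.00618070e+00  1.28756355e+00]
cap x -1 None
lie -1 [-0.2811222   0.75316361  1.78816808  0.56002276  0.84283446 -0.78130949]
up -1 -90 None
up -1 -60 None
up -1 -30 [ 0.08  0.91  2.25  3.73  1.16 -1.55]
up -1 0 [-0.2   0.93  2.35  2.95  1.28 -1.6 ]
up -1 30 [-0.44  0.91  2.24  2.18  1.14 -1.58]
up -1 60 [-0.51  0.91  2.    1.48  1.14 -1.32]
```

```bash
cat >> h.py <<'E'
C=np.array([593.2,-17.8,0]);yaw=1.6427
X=np.array([np.cos(yaw),np.sin(yaw),0]);Y=np.cross([0,0,1],X)
DOWN,_=ori([0,0,-1],-Y)
PICK=np.array([602,-107,116.]);PARK=C-205*X+[-3*Y[0],-3*Y[1],113]
up=lambda p,z:np.array([p[0],p[1],z])
E
python3 - <<'E'
from h import *
ctrl.movep(up(PICK,200),DOWN)
print(ctrl.move_straight(PICK,120,contact_N=6),ctrl.get_tcp_pos())
ctrl.move_gripper(0.0,40);print(ctrl.get_gripper_width(),ctrl.get_grasp_force(),ctrl.get_tcp_pos())
ctrl.move_straight(up(PICK,150),60);print(ctrl.get_contact_force(),ctrl.get_grasp_force())
ctrl.move_straight(up(PARK,150),150)
ctrl.move_straight(up(PARK,120),80)
print(ctrl.move_straight(up(PARK,111),20,contact_N=5),ctrl.get_tcp_pos(),ctrl.get_contact_force())
crop("side",200,80,160,120,5,"pics/s1.png");print(ctrl.get_clock())
E
```

```text
False [ 602.35861213 -107.06646214  116.59658469]
0.6124857838528186 41.55920848832466 [ 602.49198303 -107.21735939  117.03445889]
[ 0.67536956 -0.34370684 -3.02040225] 42.25509884767234
True [ 611.20462794 -222.34719379  114.05593095] [ 0.06079577 -0.80858008  5.55360133]
6.8667
```

View pics/s1.png

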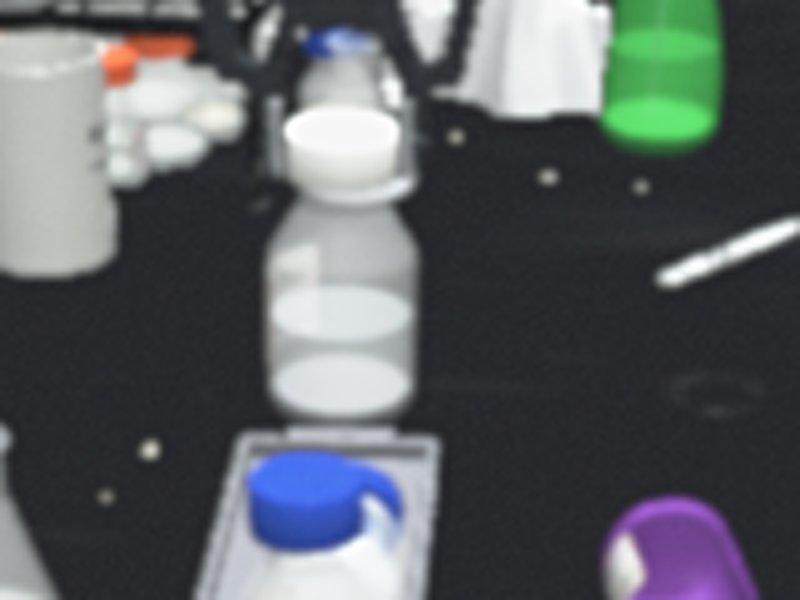

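The tall bottle stands on the worktop beyond the tray's right end. Its foot is at crop (340,390), clear of the tab at (340,432). I'll release it and go for the fallen bottle.

```bash
cat >> h.py <<'E'
FB=np.array([575.8,37.7,33]);ax=np.array([579.8,-69.8,0])-[575.8,37.7,0];ax/=np.linalg.norm(ax)
T=0.42
LIE,dl=ori(-ax*np.sin(T+.09)-[0,0,np.cos(T+.09)],[ax[1],-ax[0],0])
G=up(FB+ax*42,37)+18.7*dl
W=np.radians(50)
UP,du=ori([np.cos(W)*np.cos(T),np.sin(W)*np.cos(T),-np.sin(T)],[-np.sin(W),np.cos(W),0])
E
python3 - <<'E'
from h import *
p=np.array(ctrl.get_tcp_pos())
ctrl.move_gripper(1.0);ctrl.hold(.3)
ctrl.move_straight(up(p,200),150)
print(LIE,G,solver.solve_ik(G,LIE))
ctrl.movep(G-100*dl,LIE)
ctrl.move_gripper(0.9)
print(ctrl.move_straight(G-40*dl,120))
print(ctrl.move_straight(G,60,contact_N=6),ctrl.get_tcp_pos(),ctrl.get_joint_pos(),ctrl.get_clock())
crop("side",200,120,160,120,5,"pics/s2.png")
E
```

```text
[3.141592653589793, 0.5099999999999998, -1.5336041827100368] [577.02226432   4.85164645  20.67967771] [-0.31407115  0.77551941  1.81265703  0.65107346  0.85768944  2.28166766]
False
False [577.14300083   4.82666267  20.74963478] [-0.31404054  0.77547184  1.81238355  0.65095635  0.85783537  2.28176702] 12.5083
```

View pics/s2.png

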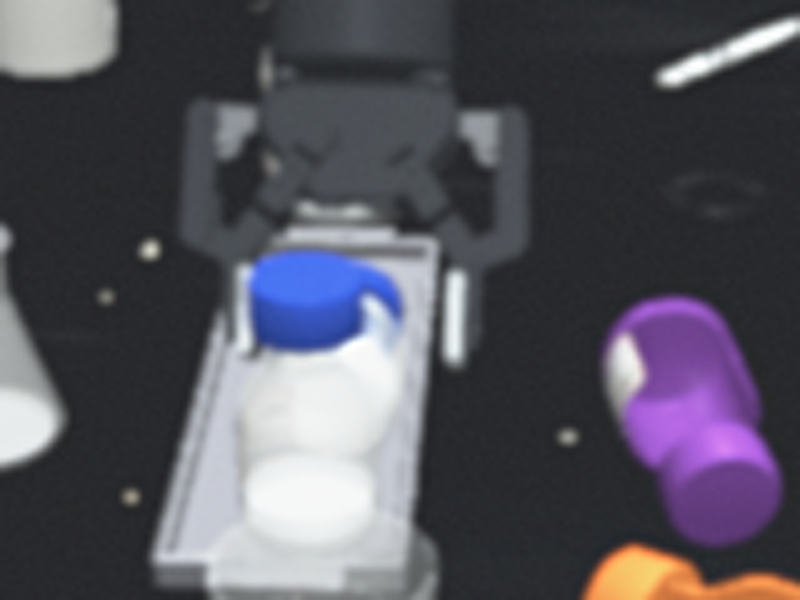

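The pads straddle the fallen bottle with clearance on both sides (crop 245 and 455). I'll close, lift, and turn it upright above the tray.

```bash
cat >> h.py <<'E'
UP,du=ori(du,[np.sin(W),-np.cos(W),0])
# bottle upright: base at tray x=8, y=0; grasp at s=42 above base (radial offset ~8 along du)
Q=C+8*X
E
python3 - <<'E'
from h import *
ctrl.move_gripper(0.0,60);print(ctrl.get_gripper_width(),ctrl.get_grasp_force())
ctrl.move_straight(up(G,60),60);print(ctrl.get_contact_force(),ctrl.get_gripper_width())
ctrl.move_straight(up(G,260),150)
H=up(Q,0)+[0,0,3+42]+(18.7-8)*np.array([du[0],du[1],0])+18.7*np.array([0,0,du[2]])
print("H",H,solver.solve_ik(H,UP))
ctrl.movep(up(H,240),UP);print(ctrl.get_joint_pos(),ctrl.get_grasp_force(),ctrl.get_clock())
for n in("side","top"):cv2.imwrite(f"pics/{n}3.png",vision.capture(n))
a=cv2.imread("pics/side3.png")[20:300,140:420];b=cv2.imread("pics/top3.png")[60:340,200:480]
cv2.imwrite("pics/b3.png",cv2.resize(np.hstack([a,b]),(800,400),interpolation=cv2.INTER_CUBIC))
E
```

```text
0.5923462897655131 61.07554985966999
[-0.17931778  0.20325    -1.29295526] 0.5846412720452974
H [598.90533431  -2.33637786  37.37487953] [-0.51932549  0.91519558  2.08678872  1.68611074  1.1302965  -1.41882357]
[-0.51923114  0.50895579  2.04010316  1.46764687  1.1274343  -0.91666124] 62.210744853364304 18.15
```

View pics/b3.png

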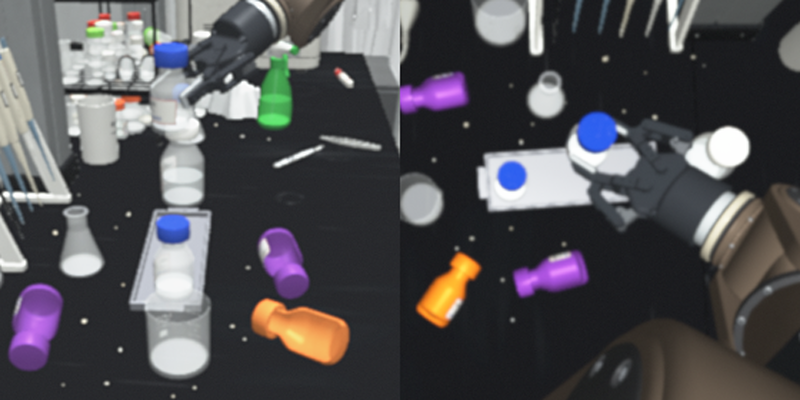

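The bottle hangs upright over the lane: side cap at (172,55), top cap at (597,132). The tall bottle is standing at (730,148). I'll compare the hanging bottle with the expected pixels and enlarge the side view.

Run:
```python
from h import *
H=np.array([598.9,-2.3,37.4]); tcp=np.array(ctrl.get_tcp_pos()); off=tcp-H
b=Q+[0,0,3]+off
print(tcp,off)
for n in("side","top"):
    im=cv2.imread(f"pics/{n}3.png");h=cv2.cvtColor(im,cv2.COLOR_BGR2HSV)
    m=cv2.inRange(h,(105,140,80),(125,255,255))
    k,l,s,c=cv2.connectedComponentsWithStats(m)
    print(n,[(s[i].tolist(),c[i].round(1).tolist()) for i in range(1,k) if s[i][4]>150])
    print("exp base, capbottom, captop",proj(n,[b,b+[0,0,86],b+[0,0,108]]).round(1).tolist())
im=cv2.imread("pics/side3.png")[40:130,220:310]
im=cv2.resize(im,(600,600),interpolation=cv2.INTER_CUBIC);cv2.imwrite("pics/s3c.png",im)
```

```text
[598.93018483  -2.28793517 240.01629398] [3.01848263e-02 1.20648273e-02 2.02616294e+02]
side [([248, 49, 24, 18, 365], [259.5, 58.3]), ([464, 138, 51, 43, 646], [482.3, 163.3]), ([250, 171, 22, 19, 363], [260.7, 179.8]), ([292, 345, 33, 28, 462], [307.1, 357.5])]
exp base, capbottom, captop [[259.9, 106.6], [258.4, 59.9], [258.0, 47.1]]
top [([324, 138, 29, 28, 638], [337.6, 151.4]), ([269, 174, 19, 19, 285], [278.0, 182.7]), ([127, 229, 17, 21, 194], [135.4, 239.1])]
exp base, capbottom, captop [[329.4, 164.6], [337.3, 152.3], [339.6, 148.6]]
```

View pics/s3c.png

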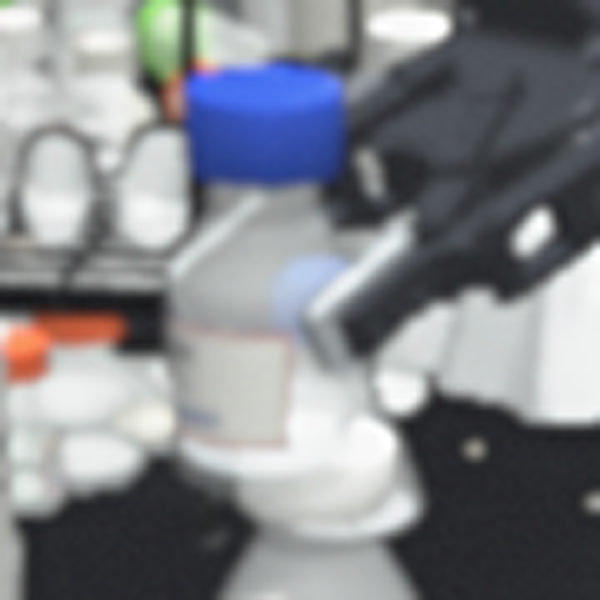

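The pads hold the body, and in this view the axis is vertical: cap centre at crop x 267, body edges 172 to 365. The cap sits about 5 px lower than expected, so I'll triangulate it.

Run:
```python
from h import *
from scipy.optimize import least_squares
b=Q+[0,0,3+202.6]
f=lambda p:np.r_[proj("side",[p])[0]-[259.5,58.3],proj("top",[p])[0]-[337.6,151.4]]
r=least_squares(f,b+[0,0,97]);print("cap mid",r.x,"exp",b+[0,0,97],r.fun)
# control: same on left bottle, cap mid at z=100
f=lambda p:np.r_[proj("side",[p])[0]-[260.7,179.8],proj("top",[p])[0]-[278,182.7]]
r2=least_squares(f,[577,82,100]);print("left cap",r2.x,r2.fun)
# base rims for candidate tilts (about horizontal axis, cap toward -y / along du)
for nm,e in(("y",np.array([0,1,0.])),("du",np.array([np.cos(W),np.sin(W),0]))):
  for t in(-.2,-.1,0,.1):
    z=np.array([0,0,np.cos(t)])+e*np.sin(t);base=r.x-97*z
    u=np.cross(z,[1,0,0]);u/=np.linalg.norm(u);v=np.cross(z,u)
    ring=[base+26.5*(np.cos(a)*u+np.sin(a)*v) for a in np.linspace(0,6.28,40)]
    q=(proj("side",ring)-[220,40])*600/90
    print(nm,t,base.round(1),"bottom px",q[:,1].max().round(0),"x",q[:,0].min().round(0),q[:,0].max().round(0))
```

```text
cap mid [592.1360642   -9.97449529 294.62012403] exp [592.62526616  -9.82067164 302.6       ] [-0.82075692 -0.16838627  0.08785586  0.73540426]
left cap [579.48361942  82.00292686  98.79754131] [ 0.041603    0.00701258 -0.00422091 -0.04794507]
y -0.2 [592.1   9.3 199.6] bottom px 500.0 x 162.0 353.0
y -0.1 [ 5.921e+02 -3.000e-01  1.981e+02] bottom px 503.0 x 169.0 358.0
y 0 [592.1 -10.  197.6] bottom px 503.0 x 175.0 362.0
y 0.1 [592.1 -19.7 198.1] bottom px 498.0 x 182.0 367.0
du -0.2 [604.5   4.8 199.6] bottom px 503.0 x 122.0 311.0
du -0.1 [598.4  -2.6 198.1] bottom px 504.0 x 148.0 337.0
du 0 [592.1 -10.  197.6] bottom px 503.0 x 175.0 362.0
du 0.1 [585.9 -17.4 198.1] bottom px 500.0 x 202.0 387.0
```

The bottle is vertical and centred over the lane, but gripped 8 mm further up. The base should meet the floor at TCP z ≈ 45, so I'll lower it with contact sensing.

Run:
```python
from h import *
p=np.array(ctrl.get_tcp_pos())
ctrl.move_straight(up(p,62),120)
print(ctrl.move_straight(up(p,36),18,contact_N=4),ctrl.get_tcp_pos(),ctrl.get_contact_force(),ctrl.get_clock())
for n in("side","top"):cv2.imwrite(f"pics/{n}4.png",vision.capture(n))
a=cv2.imread("pics/side4.png")[120:260,190:330];b=cv2.imread("pics/top4.png")[110:250,240:380]
cv2.imwrite("pics/b4.png",cv2.resize(np.hstack([a,b]),(800,400),interpolation=cv2.INTER_CUBIC))
```

```text
True [599.08139056  -2.17067816  45.26519733] [-1.13838411 -0.87018084  5.97879886] 20.8167
```

View pics/b4.png

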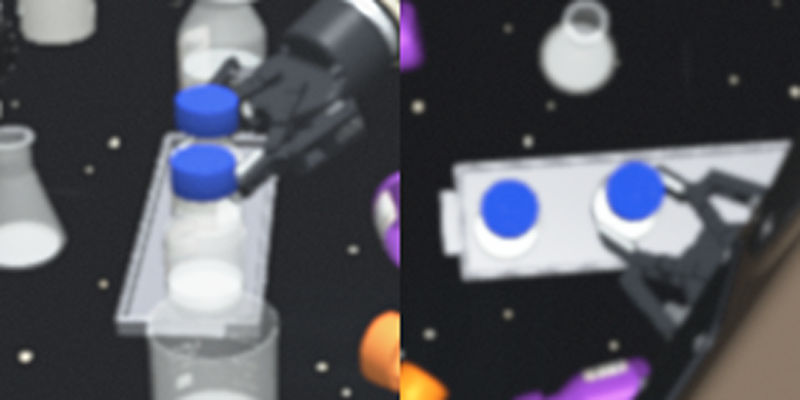

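Contact came at TCP z 45.3, as predicted, and the bottle stands upright beside the left one (caps at 635,190 and 510,208). I'll release it, back out along the tool and check.

Run:
```python
from h import *
p=np.array(ctrl.get_tcp_pos())
ctrl.move_gripper(0.9);ctrl.hold(.3)
ctrl.move_straight(p-100*du,100)
q=p-100*du
ctrl.move_straight(up(q,260),150)
ctrl.movep(up(PARK,200),DOWN)
print(ctrl.get_clock())
for n in("side","top"):cv2.imwrite(f"pics/{n}5.png",vision.capture(n))
a=cv2.imread("pics/side5.png")[80:260,180:360];b=cv2.imread("pics/top5.png")[90:270,240:420]
cv2.imwrite("pics/b5.png",cv2.resize(np.hstack([a,b]),(800,400),interpolation=cv2.INTER_CUBIC))
h=cv2.cvtColor(cv2.imread("pics/top5.png"),cv2.COLOR_BGR2HSV)
k,l,s,c=cv2.connectedComponentsWithStats(cv2.inRange(h,(105,140,80),(125,255,255)))
for i in range(1,k):
    if s[i][4]>150:
        w=ray("top",*c[i],105);print(c[i],w,((w-C)@X).round(1),((w-C)@Y).round(1))
```

```text
25.25
[323.83333333 174.35333333] [595.25725004 -12.874367   105.        ] 4.8 -2.4
[277.92253521 182.70774648] [578.23783977  82.2353679  105.        ] 100.9 7.7
[135.30769231 239.17948718] [464.37533794 370.37089083 105.        ] 396.4 100.6
```

View pics/b5.png

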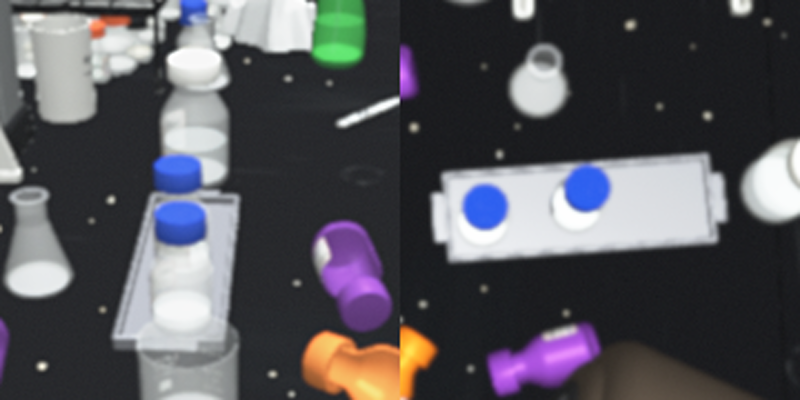

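The fallen bottle stands free at tray (5, -2) mm, and the tall one is still parked. Now I'll put the tall one back.

Run:
```python
from h import *
P2=np.array([611.2,-222.3,113.5])
ctrl.move_gripper(1.0)
ctrl.move_straight(up(P2,200),100)
print(ctrl.move_straight(P2,100,contact_N=6))
ctrl.move_gripper(0.0,40);print(ctrl.get_gripper_width(),ctrl.get_grasp_force())
ctrl.move_straight(up(P2,150),60)
ctrl.move_straight(up(PICK,150),120)
ctrl.move_straight(up(PICK,122),60)
print(ctrl.move_straight(up(PICK,113),18,contact_N=5),ctrl.get_tcp_pos())
ctrl.move_gripper(1.0);ctrl.hold(.3)
ctrl.move_straight(up(PICK,230),150)
ctrl.movep([480,-300,280],DOWN);ctrl.hold(.3)
print(ctrl.get_clock())
for n in("side","top"):cv2.imwrite(f"pics/{n}6.png",vision.capture(n))
a=cv2.imread("pics/side6.png")[80:260,180:360];b=cv2.imread("pics/top6.png")[90:270,240:420]
cv2.imwrite("pics/b6.png",cv2.resize(np.hstack([a,b]),(800,400),interpolation=cv2.INTER_CUBIC))
```

```text
False
0.6089182505813244 41.8693742598407
True [ 602.3569872  -107.20444843  117.40341664]
33.0083
```

View pics/b6.png

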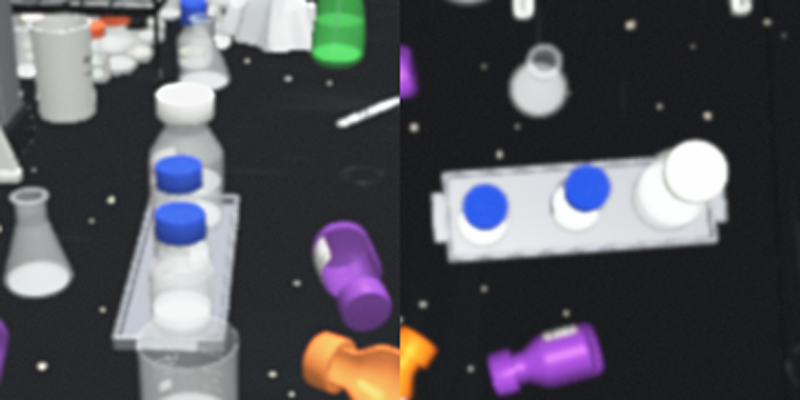

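All three bottles stand in the lane, with the tall cap at (697,171), matching its start. Everything else is untouched and the arm is clear.

```bash
python3 -c "
from cell import ctrl
print(ctrl.hand_in())"
```

```text
the job is handed in; nothing more can be done
None
```

The job is handed in at about 33 s of the 67 s allowed: the fallen bottle stands upright in the lane beside the small one, the tall bottle is back at its end, and the last pictures show the left bottle, beaker and flask standing where they were; the hand-in returned no verdict.

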